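Centre the egg cup on its stand

TASK

The blue egg cup stands off-centre on its small slate stand: nudge it lightly with the fingertips until it is centred on the stand, so that seen from above its blue bulge lies wholly inside the brass ring. Do not grip it, lift it, knock it over or shift its stand, leave the white egg cup, its stand and everything else on the worktop as they are, and finish clear of everything.

Things in the scene. Friction and masses are not known exactly. Their poses are not given: they have to be found in the camera images.
- cup_blue: Blue egg cup with a brown egg fixed in it: one rigid piece, 56 mm tall, 98-196 g, round about z (up). Origin: centre of its underside. Narrow flat foot 24 mm across; widest, 46 mm, at the bulge 13-19 mm up; rim 43 mm across, 36 mm up. Pushed at the bulge it slides easily; pushed at the egg it rocks and may tip. Starts 20-30 mm off the centre of stand_blue, in any direction.
- stand_blue: Round dark slate stand, loose, 0.75 kg, 40 mm tall: flat top disc 110 mm across, 14 mm thick, on a foot 84 mm across. Origin: centre of its underside, z up; yaw has no meaning. A thin flat brass ring (60 mm inside diameter) on top marks the centre. It carries the blue egg cup.
- cup_white: White egg cup with a brown egg fixed in it: one rigid piece, 56 mm tall, 98-196 g, round about z (up). Origin: centre of its underside. Narrow flat foot 24 mm across; widest, 46 mm, at the bulge 13-19 mm up; rim 43 mm across, 36 mm up. Pushed at the bulge it slides easily; pushed at the egg it rocks and may tip. It is already centred on stand_white; leave it alone.
- stand_white: Round dark slate stand, loose, 0.75 kg, 40 mm tall: flat top disc 110 mm across, 14 mm thick, on a foot 84 mm across. Origin: centre of its underside, z up; yaw has no meaning. A thin flat brass ring (60 mm inside diameter) on top marks the centre. It carries the white egg cup; leave it alone.
- shaker: salt shaker, white with a brass cap, 36 mm diameter, 66 mm tall; bystander. Origin: centre of its underside; leave it alone.
- teaspoon: brass teaspoon, 140 mm long, lying flat along its x axis; bystander. Origin: centre of its underside; leave it alone.
- mill: dark wooden pepper mill, 56 mm diameter, 156 mm tall; bystander. Origin: centre of its underside; leave it alone.
- sugar_jar: glass sugar jar with a wooden lid, 84 mm diameter, 120 mm tall; bystander. Origin: centre of its underside; leave it alone.
- mug: white mug, 80 mm diameter, 90 mm tall; bystander. Origin: centre of its underside; leave it alone.

How it is judged (in metres and radians):
At the end, for the whole second after the job is handed in: The blue egg cup stands upright and at rest on its stand, its axis within 7 mm of the stand's centre (bulge inside the brass ring); its stand is within 10 mm of where it was, the white egg cup and its stand within 6 mm (horizontal distance between cup_blue and stand_blue below 0.007 m and z of cup_blue in the frame of stand_blue between 0.037 and 0.042 m and angle between cup_blue's own z axis and vertical below 0.06 rad and linear speed of cup_blue below 0.01 m/s and angular speed of cup_blue below 0.2 rad/s and contact force between cup_blue and stand_blue above 0.3 N and distance of stand_blue from where it was at the start of the episode below 0.01 m and distance of each of cup_white, stand_white from where it was at the start of the episode below 0.006 m); the robot touches nothing.
It fails at once if the blue egg cup is tipped more than about 23 degrees, lifted, or leaves the stand (angle between cup_blue's own z axis and vertical above 0.4 rad or z of cup_blue in the frame of stand_blue above 0.049 m or z of cup_blue in the frame of stand_blue below 0.034 m).
It fails at once if the blue egg cup is gripped or pushed hard (more than 12 N from the fingers) (contact force between the fingers and cup_blue above 12 N).
It fails at once if the stand of the blue egg cup is shifted more than 10 mm (distance of stand_blue from where it was at the start of the episode above 0.01 m).
It fails at once if the white egg cup or its stand is disturbed (more than 6 mm) (distance of any of cup_white, stand_white from where it was at the start of the episode above 0.006 m).
It fails at once if another thing on the worktop is moved more than 15 mm (distance of any of shaker, teaspoon, mill, sugar_jar, mug from where it was at the start of the episode above 0.015 m).
It also fails if it takes over 38 s, if anything falls off the work surface, if the arm or the gripper's body presses on something with over 40 N, if the wrist force passes 120 N, or if a joint passes its speed limit or range.

ROBOT

A 6-joint arm with a two-finger parallel gripper is mounted at the origin on the work surface. World frame = base frame: x ahead of the robot, y to its left, z up, the work surface at z = 0. Lengths are in mm, angles in rad, forces in N, time in s.
With the tool pointing down it reaches from about 350 to 975 mm from the base axis. Payload 7.1 kg.
Tool frame: the origin (TCP) lies midway between the tips of the shut fingers; the grasp point (between the pads) lies 19 mm behind it; z points along the fingers, y is the line along which they close (so a half turn about z gives the same grasp; the last joint's range is limited). The gripper opens to 88 mm and grips with 3 to 60 N. Pads are 20 mm wide; open, the fingers measure 115 mm over their backs; the gripper's body (75 mm by 178 mm) begins 61 mm behind the grasp point.
Start: joints at [-1.124, 0.423, 1.63, -0, 1.089, -0.019], TCP at [280.725, -558.389, 222.675] pointing down, gripper open.
Joint ranges: [-3, 3], [-0.9, 2.11], [0.09, 2.58], [-1.31, 4.45], [0.11, 2.69], [-2.54, 2.54]. Speed limits (rad/s): [2.39, 2.39, 3.01, 3.14, 3.14, 3.14].

INTERFACE

Orientations are given as a rotation vector (axis times angle).
In Python, from workcell import ctrl gives the robot as it stands. The module is installed in compiled form; this text tells all that it offers.
- The arm moves only by the tool servo_tool, never from a script. Its argument "increments" is a list of rows, each a list of 7 numbers: the shift along the world's x, y, z in cm, then the turn, a rotation vector about the world's x, y, z in degrees, then the opening, from -1 (shut) to 1 (fully open). A call has 1 to 20 rows; each row is the pose to reach, as a shift and turn from the pose commanded when the call began; what a row does not reach only later rows make up. A row lasts 1/12 s, in which the tool goes at most 41.7 mm and 7.16 degrees, less where a joint would pass 70% of its speed; a pose out of reach is approached as far as the arm can. A call with a gripper value outside its range is refused whole. The fingers move at their own pace and stop on an object; the grip force is fixed at half the most. Time passes only in rows, so rows that repeat a pose let the fingers close. It gives the time, the measured TCP pose, the force, the opening and the grip force at its end, in the units of the state.
- ctrl.get_obs(): the state, without advancing time (a new reading comes with each control period).
- ctrl.get_image(name): name is "side" or "top"; returns a dict with "image" (384x512x3 uint8, red, green, blue), "fx", "fy", "cx", "cy" (pixels), "extrinsics" (4x4, takes a point from camera to world coordinates). Camera axes: x right, y up, looking along -z (the intrinsics and any distortion apply to the point x, -y, -z); pixel columns grow to the right and rows downward; lengths in mm; the calibration is good to about 2 mm. A picture is of the moment at which its call begins. There is no depth.
- ctrl.close_job(): hands the job in; it is judged then, once.
The state is a dict: "t": time; "qpos": joint angles; "qvel": joint speeds; "joint_torque": joint torques, N m; "ee_pos": TCP position; "orientation": TCP orientation; "ft_force": force on the tool from outside, world axes, zero at the start; "moment": the same for the moment, N m; "width": finger opening in mm; "grasp_force": force on a finger pad.
Only numpy, scipy, OpenCV 4.12 (cv2) and the standard library are available. Lean on these libraries where they do the work, as an engineer would, in place of code of your own. Each camera call takes 0.05 s, during which the arm holds its last target. There are 200 camera calls.

## Working session

There is one attempt and no reset: what is moved stays moved. The work goes in short steps, Python scripts to look and compute and a tool call to move; the robot and the scene stay as the last step left them, time stands still between calls to the robot, and variables do not carry over. Pictures are saved under pics/ and viewed, at most 10 in all, crops included, and the job is handed in when it is done.

Besides the shell and the picture viewer there is one more tool, called after "Request:" as name([rows], argument=value, ...), one row to a line, values as JSON. servo_tool: Moves the arm, as the interface text tells. Its arguments: {"type":"object","properties":{"increments":{"type":"array","items":{"type":"array","items":{"type":"number"}}}},"required":["increments"]}

```bash
mkdir -p pics; cat > h.py <<'E'
import numpy as np, cv2
from workcell import ctrl
def shot(n,f=None):
    d=ctrl.get_image(n)
    if f: cv2.imwrite('pics/'+f,d["image"][:,:,::-1])
    return d
def ray(d,u,v,z):
    E=np.array(d["extrinsics"]); r=E[:3,:3]@np.array([(u-d["cx"])/d["fx"],-(v-d["cy"])/d["fy"],-1])
    o=E[:3,3]; return o+r*(z-o[2])/r[2]
def proj(d,p):
    E=np.array(d["extrinsics"]); q=E[:3,:3].T@(np.array(p)-E[:3,3])
    return d["cx"]+d["fx"]*q[0]/-q[2], d["cy"]-d["fy"]*q[1]/-q[2]
E
python3 - <<'E'
from h import *
for n in("top","side"):
    d=shot(n,n+"0.png"); print(n,{k:np.round(d[k],3).tolist() for k in d if k!="image"})
print(ctrl.get_obs())
E
```

```text
top {'fx': 359.569, 'fy': 359.569, 'cx': 251.764, 'cy': 197.685, 'extrinsics': [[-0.024, 0.985, -0.173, 383.966], [-1.0, -0.026, -0.01, -13.235], [-0.015, 0.173, 0.985, 991.777], [0.0, 0.0, 0.0, 1.0]]}
side {'fx': 426.645, 'fy': 426.645, 'cx': 243.115, 'cy': 194.79, 'extrinsics': [[-0.837, 0.359, -0.413, 20.234], [-0.547, -0.54, 0.639, 817.871], [0.006, 0.761, 0.649, 913.768], [0.0, 0.0, 0.0, 1.0]]}
{'t': 0.1, 'qpos': array([-1.12397475e+00,  4.23754961e-01,  1.63056855e+00,  2.15534360e-05,
        1.08861969e+00, -1.89893728e-02]), 'qvel': array([ 0.00108374, -0.00215619, -0.00236589,  0.00094226, -0.0021282 ,
       -0.00028521]), 'joint_torque': array([-3.24521970e-04, -5.45613849e+01, -2.74324179e+01,  6.44402811e-02,
        1.86604791e-02, -2.15274548e-05]), 'ee_pos': array([ 280.54198959, -557.95679894,  222.00303652]), 'orientation': array([-3.05548487e+00, -7.24776093e-01,  4.20877152e-04]), 'ft_force': array([1.04008923, 0.31147305, 0.37599923]), 'moment': array([-0.01755964,  0.0668099 ,  0.01869404]), 'grasp_force': 0.0, 'width': 87.6574501200844}
```

View pics/top0.png

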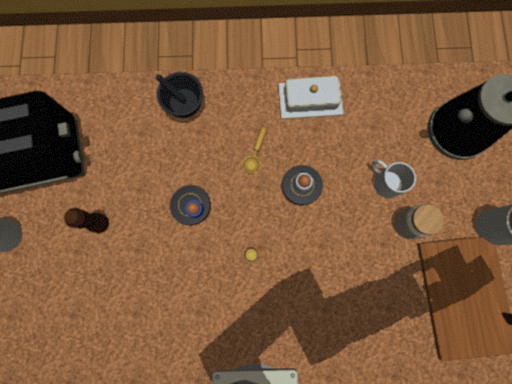

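View pics/side0.png

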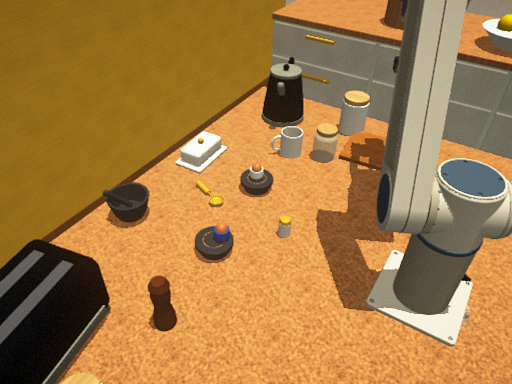

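Top view: the blue stand is at about (190,205) with the cup at about (194,208), and the white pair at (302,184). Side view: the blue stand is at about (214,243) with the cup at about (222,234). Next I'll fit the positions.

```bash
cat >> h.py <<'E'
from scipy.optimize import minimize
def circ(d,c,z,r,n=72):
    a=np.linspace(0,2*np.pi,n,endpoint=False)
    return np.array([proj(d,(c[0]+r*np.cos(t),c[1]+r*np.sin(t),z)) for t in a])
S=8
def sil(d,rings,o,w):   # silhouette mask of stacked circles, hull, supersampled in window o,w
    P=np.vstack([circ(d,c,z,r) for c,z,r in rings]); P=((P-o+.5)*S).astype(np.float32)
    m=np.zeros((w*S,w*S),np.uint8); cv2.fillConvexPoly(m,cv2.convexHull(P).astype(np.int32),1)
    return cv2.resize(m.astype(np.float32),(w,w),interpolation=cv2.INTER_AREA)
def blue(d): 
    i=d["image"].astype(int); return ((i[:,:,2]>i[:,:,0]+15)&(i[:,:,2]>i[:,:,1]+15)).astype(np.float32)
def overlay(d,sc,cc,f,w=80,k=7):
    u,v=proj(d,(*sc,50)); o=np.array([int(u)-w//2,int(v)-w//2])
    im=cv2.resize(d["image"][o[1]:o[1]+w,o[0]:o[0]+w,::-1],None,fx=k,fy=k,interpolation=cv2.INTER_CUBIC)
    for c,z,r,col in((sc,40,55,(0,255,0)),(sc,40,30,(0,255,255)),(cc,56,23,(255,0,255)),(cc,76,21.5,(255,255,255))):
        if c is not None: cv2.polylines(im,[((circ(d,c,z,r)-o+.5)*k).astype(np.int32)],True,col,1)
    return im
E
python3 - <<'E'
from h import *
D={n:shot(n) for n in("top","side")}
print("stand guess",ray(D["top"],190,205,40),ray(D["side"],214,241,40))
for n,d in D.items():
    b=blue(d); v,u=np.nonzero(b); print(n,"blue",b.sum(),u.mean(),v.mean(),u.min(),u.max(),v.min(),v.max(),ray(d,u.mean(),v.mean(),64))
for n,(u,v,z) in dict(white=(302,185,40),shaker=(251,255,66),spoonbowl=(251,165,3),mill=(75,217,150)).items(): print(n,ray(D["top"],u,v,z).round())
ims=[]
s=ray(D["top"],190,205,40)[:2]
for n,d in D.items():
    b=blue(d); v,u=np.nonzero(b); c=ray(d,u.mean(),v.mean(),64)[:2]
    ims.append(overlay(d,s,c,None,60,6))
cv2.imwrite("pics/ov1.png",np.hstack(ims))
E
```

```text
stand guess [536.01035038 162.9991342   40.        ] [535.54775519 168.63288871  40.        ]
top blue 145.0 192.78620689655173 208.35172413793103 26 203 157 217 [523.12326132 151.20319562  64.        ]
side blue 203.0 302.8965517241379 216.76847290640393 213 504 161 240 [363.38612644 -33.52823339  64.        ]
white [ 583. -140.   40.]
shaker [399.   2.  66.]
spoonbowl [652.  -3.   3.]
mill [497. 416. 150.]
```

View pics/ov1.png

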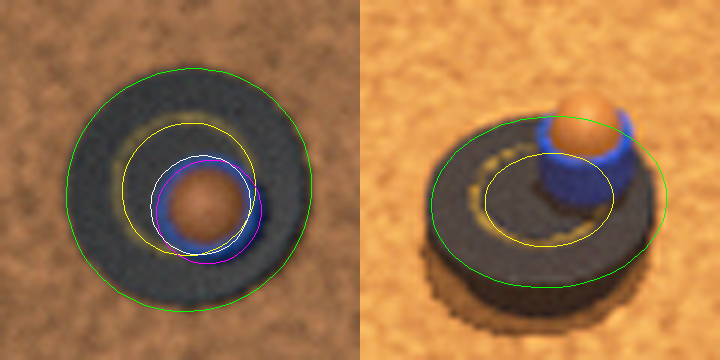

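Overlay: the green outline for the stand is close in the top view. In the side view the camera offset is about 1 px. The cup is displaced toward −x and −y. I'll fit both silhouettes in each camera.

```bash
cat >> h.py <<'E'
def hullfill(m):
    P=np.argwhere(m>0)[:,::-1].astype(np.int32); o=np.zeros(m.shape,np.uint8); cv2.fillConvexPoly(o,cv2.convexHull(P),1); return o.astype(np.float32)
def fit(d,mask,rings,c0,o,w):
    f=lambda c: np.abs(sil(d,rings(c),o,w)-mask).sum()
    r=minimize(f,c0,method="Nelder-Mead",options=dict(initial_simplex=np.array(c0)+[[0,0],[8,0],[0,8]],xatol=.1,fatol=.05)); return r.x,r.fun
cupr=lambda c:[(c,40,12),(c,53,23),(c,59,23),(c,76,21.5)]
stdr=lambda c:[(c,40,55),(c,26,55)]
def measure(d,s0=(537,165),w=64):
    u,v=proj(d,(*s0,50)); o=np.array([int(u)-w//2,int(v)-w//2]); sub=d["image"][o[1]:o[1]+w,o[0]:o[0]+w]
    b=blue(dict(image=sub)); bl=hullfill(b)
    hsv=cv2.cvtColor(sub,cv2.COLOR_RGB2HSV).astype(int)
    dark=((hsv[:,:,1]<70)|(b>0)).astype(np.uint8)
    n,l,st,_=cv2.connectedComponentsWithStats(dark); k=1+st[1:,4].argmax(); dk=hullfill(l==k)
    s=fit(d,dk,stdr,s0,o,w); c=fit(d,bl,cupr,s0,o,w)
    return s,c,dk.sum(),bl.sum()
E
python3 - <<'E'
from h import *
ims=[]
for n in("top","side"):
    d=shot(n); s,c,a,b=measure(d); e=s[0]-c[0]
    print(n,"stand",s[0].round(1),s[1],a,"cup",c[0].round(1),c[1],b,"need",e.round(1),np.hypot(*e),np.degrees(np.arctan2(e[1],e[0])))
    ims.append(overlay(d,s[0],c[0],None,60,6))
cv2.imwrite("pics/ov2.png",np.hstack(ims))
E
```

```text
top stand [538.  164.5] 79.34375 1258.0 cup [523.8 149.6] 27.890625 291.0 need [14.2 15. ] 20.618658069980793 46.48195438206847
side stand [547.3 154.3] 133.953125 874.0 cup [524.9 148. ] 32.09375 225.0 need [22.3  6.3] 23.211365430650712 15.7423886515207
```

View pics/ov2.png

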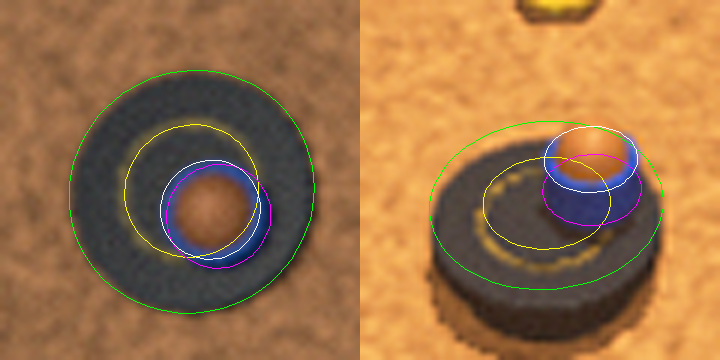

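Cup fits agree at about (524,149). The side stand fit sits about 2 px too high, with the real ring centred near (544,216) in the crop against the drawn (547,203), so I'll correct it from the ring itself while moving above the place.

```bash
python3 - <<'E'
from h import *
d=shot("side"); u,v=proj(d,(547.3,154.3,40))
print(ray(d,u-.5,v+2.2,40).round(1))
# ring-based fit in both: brassiness (yellow sat. minus) along circle r=31.5
for n in("top","side"):
    d=shot(n); i=d["image"].astype(np.float32); br=cv2.GaussianBlur((i[:,:,0]+i[:,:,1])/2-i[:,:,2],(0,0),.7)
    def sc(c):
        P=circ(d,c,40,31.5,180).astype(np.float32); cv=cv2.remap(br,P[None,:,0],P[None,:,1],cv2.INTER_LINEAR)[0]
        pc=np.array(proj(d,(523.8,149.3,66))); ok=np.hypot(*(P-pc).T)>13
        return np.clip(cv,0,60)[ok].mean()
    best=max(((sc((x,y)),x,y) for x in np.arange(526,554,1) for y in np.arange(152,178,1))); print(n,best)
E
```

```text
[543.4 162.   40. ]
top (np.float32(nan), np.int64(526), np.int64(152))
side (np.float32(49.86982), np.int64(541), np.int64(162))<stdin>:10: RuntimeWarning: Mean of empty slice.
  ret = ret.dtype.type(ret / rcount)
```

Request:
servo_tool([
  [2, 4, 0, 0, 0, 0, -0.3],
  [4, 8, 0, 0, 0, 0, -0.3],
  [6, 12, 0, 0, 0, 0, -0.3],
  [8, 16, 0, 0, 0, 0, -0.3],
  [9, 20, 0, 0, 0, 0, -0.3],
  [10, 24, 0, 0, 0, 4, -0.3],
  [12, 28, 0, 0, 0, 8, -0.3],
  [13, 32, 0, 0, 0, 12, -0.3],
  [14, 36, 0, 0, 0, 18, -0.3],
  [15, 40, 0, 0, 0, 18, -0.3],
  [16, 44, 0, 0, 0, 18, -0.3],
  [17, 48, 0, 0, 0, 18, -0.3],
  [18, 52, 0, 0, 0, 18, -0.3],
  [18, 56, 0, 0, 0, 18, -0.3],
  [18, 60, 0, 0, 0, 18, -0.3],
  [18, 62, 0, 0, 0, 18, -0.3],
  [18, 64, 0, 0, 0, 18, -0.3],
  [18, 64, 0, 0, 0, 18, -0.3],
  [18, 64, 0, 0, 0, 18, -0.3],
])

```text
t: 2.03
ee_pos: [460.7, 82.2, 222.7]
orientation: [2.904, 1.198, 0.0]
ft_force: [0.5, -0.4, -0.8]
width: 30.8
grasp_force: 0.0
```

Ring and disc give the stand at about (539.5,163.5) and the cup at about (524.3,149), so the push is about 21 mm at about 45°, which the tool now faces. I'll descend behind the cup with the fingers 31 mm apart as a cradle.

Request:
servo_tool([
  [2.9, 3.2, -2, 0, 0, 0, -0.3],
  [2.9, 3.2, -5, 0, 0, 0, -0.3],
  [2.9, 3.2, -8, 0, 0, 0, -0.3],
  [2.9, 3.2, -10, 0, 0, 0, -0.3],
  [2.9, 3.2, -12, 0, 0, 0, -0.3],
  [2.9, 3.2, -14, 0, 0, 0, -0.3],
  [2.9, 3.2, -15.5, 0, 0, 0, -0.3],
  [2.9, 3.2, -16.5, 0, 0, 0, -0.3],
  [2.9, 3.2, -17.2, 0, 0, 0, -0.3],
  [2.9, 3.2, -17.2, 0, 0, 0, -0.3],
  [2.9, 3.2, -17.2, 0, 0, 0, -0.3],
])

```text
t: 2.95
ee_pos: [490.0, 113.1, 50.9]
orientation: [2.906, 1.193, 0.0]
ft_force: [-0.8, -0.8, -0.3]
width: 30.7
grasp_force: 0.0
```

```bash
python3 - <<'E'
from h import *
print(ctrl.get_obs()["ee_pos"])
ims=[overlay(shot(n),(539.5,163.5),(524.3,149),None,66,6) for n in("top","side")]
cv2.imwrite("pics/ov3.png",np.hstack(ims))
E
```

```text
[490.00867069 113.13187896  50.90970059]
```

View pics/ov3.png

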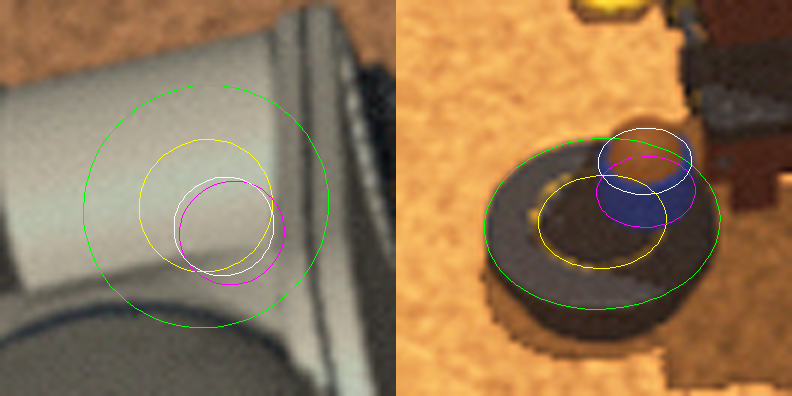

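Side view: the gripper is at upper right behind the cup at about (735,180) in the crop, and the cup is where expected. The arm hides the top view. I'll push gently, stopping a little short.

Request:
servo_tool([
  [0.2, 0.3, 0, 0, 0, 0, -0.3],
  [0.4, 0.5, 0, 0, 0, 0, -0.3],
  [0.6, 0.7, 0, 0, 0, 0, -0.3],
  [0.75, 0.87, 0, 0, 0, 0, -0.3],
  [0.9, 1.02, 0, 0, 0, 0, -0.3],
  [1.02, 1.15, 0, 0, 0, 0, -0.3],
  [1.14, 1.27, 0, 0, 0, 0, -0.3],
  [1.26, 1.39, 0, 0, 0, 0, -0.3],
  [1.38, 1.51, 0, 0, 0, 0, -0.3],
  [1.5, 1.63, 0, 0, 0, 0, -0.3],
  [1.62, 1.75, 0, 0, 0, 0, -0.3],
  [1.74, 1.87, 0, 0, 0, 0, -0.3],
  [1.86, 1.99, 0, 0, 0, 0, -0.3],
  [1.98, 2.11, 0, 0, 0, 0, -0.3],
  [2.1, 2.23, 0, 0, 0, 0, -0.3],
  [2.2, 2.33, 0, 0, 0, 0, -0.3],
  [2.3, 2.43, 0, 0, 0, 0, -0.3],
  [2.4, 2.53, 0, 0, 0, 0, -0.3],
  [2.5, 2.63, 0, 0, 0, 0, -0.3],
  [2.5, 2.63, 0, 0, 0, 0, -0.3],
])

```text
t: 4.72
ee_pos: [515.0, 140.1, 50.7]
orientation: [2.906, 1.194, 0.001]
ft_force: [0.0, -0.1, -0.7]
width: 30.5
grasp_force: 0.2
```

```bash
cat >> h.py <<'E'
def cupside(d,s0=(539.5,163.5),w=64):
    u,v=proj(d,(*s0,50)); o=np.array([int(u)-w//2,int(v)-w//2]); b=blue(dict(image=d["image"][o[1]:o[1]+w,o[0]:o[0]+w]))
    bl=hullfill(b); return fit(d,bl,cupr,s0,o,w),bl.sum()
E
python3 - <<'E'
from h import *
d=shot("side"); print(cupside(d), ctrl.get_obs()["ft_force"])
ims=[overlay(d,(541,162),cupside(d)[0][0],None,66,8)]
cv2.imwrite("pics/ov4.png",np.hstack(ims))
E
```

```text
((array([537.30608368, 161.23332214]), np.float64(105.375)), np.float32(140.0)) [ 0.23590848  0.19954953 -0.80937957]
```

View pics/ov4.png

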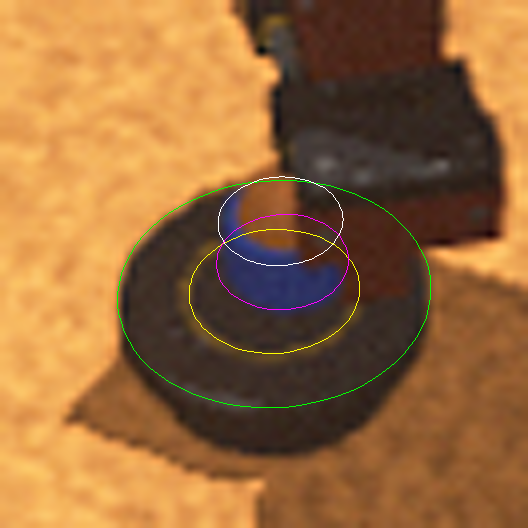

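The cup has slid toward the ring upright and is partly hidden by the finger. I'll back straight off, rise, and swing clear to measure.

Request:
servo_tool([
  [-0.3, -0.3, 0, 0, 0, 0, -0.3],
  [-0.8, -0.8, 0, 0, 0, 0, -0.3],
  [-1.6, -1.6, 0, 0, 0, 0, -0.3],
  [-2.5, -2.5, 0, 0, 0, 0, -0.3],
  [-2.5, -2.5, 2, 0, 0, 0, -0.3],
  [-2.5, -2.5, 5, 0, 0, 0, -0.3],
  [-2.5, -2.5, 9, 0, 0, 0, -0.3],
  [-2.5, -2.5, 12, 0, 0, 0, -0.3],
  [-2.5, -2.5, 15, 0, 0, 0, -0.3],
  [-3, -6, 15, 0, 0, 0, -0.3],
  [-4, -10, 15, 0, 0, 0, -0.3],
  [-5, -14, 15, 0, 0, 0, -0.3],
  [-5, -18, 15, 0, 0, 0, -0.3],
  [-5, -22, 15, 0, 0, 0, -0.3],
  [-5, -26, 15, 0, 0, 0, -0.3],
  [-5, -30, 15, 0, 0, 0, -0.3],
  [-5, -32, 15, 0, 0, 0, -0.3],
  [-5, -32, 15, 0, 0, 0, -0.3],
])

```text
t: 6.27
ee_pos: [463.5, -183.9, 200.5]
orientation: [2.908, 1.187, -0.0]
ft_force: [-0.3, 0.6, 0.6]
width: 30.7
grasp_force: 0.0
```

```bash
python3 - <<'E'
from h import *
ims=[]
for n,s0 in (("top",(538.5,164)),("side",(541,162))):
    d=shot(n); c=cupside(d); print(n,c,np.array(s0)-c[0][0]); ims.append(overlay(d,s0,c[0][0],None,60,6))
    if n=="top": print(measure(d)[0])
cv2.imwrite("pics/ov5.png",np.hstack(ims))
E
```

```text
top ((array([535.05879211, 160.86563873]), np.float64(29.203125)), np.float32(293.0)) [3.44120789 3.13436127]
(array([538.008255  , 164.51626587]), np.float64(75.421875))
side ((array([537.45527732, 158.50816667]), np.float64(38.53125)), np.float32(222.0)) [3.54472268 3.49183333]
```

View pics/ov5.png

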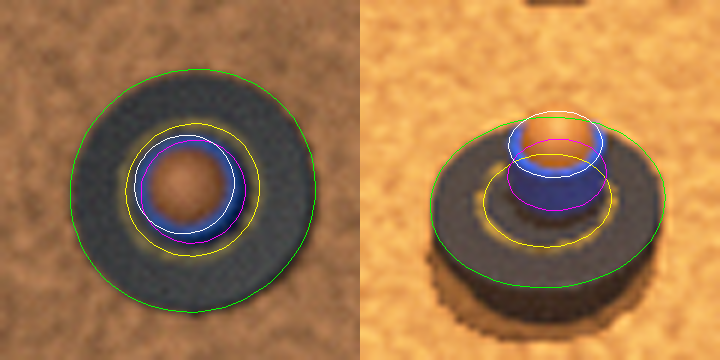

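The cup now sits nearly centred; both cameras agree on about (3.4, 3.3) mm left. That is within tolerance but with thin margin, so I'll make one more small nudge along the same line.

Request:
servo_tool([
  [0, 4, 0, 0, 0, 0, -0.3],
  [0, 8, 0, 0, 0, 0, -0.3],
  [0, 12, 0, 0, 0, 0, -0.3],
  [0, 16, 0, 0, 0, 0, -0.3],
  [0, 20, 0, 0, 0, 0, -0.3],
  [1, 24, 0, 0, 0, 0, -0.3],
  [2, 27, 0, 0, 0, 0, -0.3],
  [2.65, 29.9, 0, 0, 0, 0, -0.3],
  [2.65, 29.9, -2, 0, 0, 0, -0.3],
  [2.65, 29.9, -5, 0, 0, 0, -0.3],
  [2.65, 29.9, -8, 0, 0, 0, -0.3],
  [2.65, 29.9, -11, 0, 0, 0, -0.3],
  [2.65, 29.9, -13, 0, 0, 0, -0.3],
  [2.65, 29.9, -14.5, 0, 0, 0, -0.3],
  [2.65, 29.9, -15, 0, 0, 0, -0.3],
  [2.65, 29.9, -15, 0, 0, 0, -0.3],
  [2.65, 29.9, -15, 0, 0, 0, -0.3],
])

```text
t: 7.78
ee_pos: [490.8, 119.6, 51.1]
orientation: [-2.905, -1.196, 0.0]
ft_force: [0.1, 0.4, 0.0]
width: 30.8
grasp_force: 0.0
```

Request:
servo_tool([
  [0, -0.4, 0, 0, 0, 0, -0.3],
  [0, -0.4, 0, 0, 0, 0, -0.3],
  [0, -0.4, 0, 0, 0, 0, -0.3],
])

```text
t: 8.03
ee_pos: [491.8, 114.8, 51.7]
orientation: [2.906, 1.194, 0.003]
ft_force: [-0.1, -0.1, 0.3]
width: 30.4
grasp_force: 0.0
```

Request:
servo_tool([
  [0.2, 0.3, 0, 0, 0, 0, -0.3],
  [0.4, 0.56, 0, 0, 0, 0, -0.3],
  [0.6, 0.76, 0, 0, 0, 0, -0.3],
  [0.8, 0.96, 0, 0, 0, 0, -0.3],
  [1.0, 1.16, 0, 0, 0, 0, -0.3],
  [1.2, 1.36, 0, 0, 0, 0, -0.3],
  [1.4, 1.56, 0, 0, 0, 0, -0.3],
  [1.6, 1.76, 0, 0, 0, 0, -0.3],
  [1.75, 1.91, 0, 0, 0, 0, -0.3],
  [1.9, 2.06, 0, 0, 0, 0, -0.3],
  [2.0, 2.16, 0, 0, 0, 0, -0.3],
  [2.1, 2.26, 0, 0, 0, 0, -0.3],
  [2.2, 2.36, 0, 0, 0, 0, -0.3],
  [2.3, 2.46, 0, 0, 0, 0, -0.3],
  [2.38, 2.54, 0, 0, 0, 0, -0.3],
  [2.46, 2.62, 0, 0, 0, 0, -0.3],
  [2.54, 2.7, 0, 0, 0, 0, -0.3],
  [2.64, 2.8, 0, 0, 0, 0, -0.3],
  [2.64, 2.8, 0, 0, 0, 0, -0.3],
  [2.64, 2.8, 0, 0, 0, 0, -0.3],
])

```text
t: 9.7
ee_pos: [517.7, 143.0, 50.7]
orientation: [2.906, 1.194, 0.0]
ft_force: [-0.3, 0.0, -0.3]
width: 30.8
grasp_force: 0.1
```

The fingertips ended at (517.7,143.0) as planned. Now I'll back off, rise and swing clear to check.

Request:
servo_tool([
  [-0.3, -0.3, 0, 0, 0, 0, -0.3],
  [-0.8, -0.8, 0, 0, 0, 0, -0.3],
  [-1.6, -1.6, 0, 0, 0, 0, -0.3],
  [-2.5, -2.5, 0, 0, 0, 0, -0.3],
  [-2.5, -2.5, 2, 0, 0, 0, -0.3],
  [-2.5, -2.5, 5, 0, 0, 0, -0.3],
  [-2.5, -2.5, 9, 0, 0, 0, -0.3],
  [-2.5, -2.5, 12, 0, 0, 0, -0.3],
  [-2.5, -2.5, 15, 0, 0, 0, -0.3],
  [-3, -6, 15, 0, 0, 0, -0.3],
  [-4, -10, 15, 0, 0, 0, -0.3],
  [-5, -14, 15, 0, 0, 0, -0.3],
  [-5, -18, 15, 0, 0, 0, -0.3],
  [-5, -22, 15, 0, 0, 0, -0.3],
  [-5, -26, 15, 0, 0, 0, -0.3],
  [-5, -30, 15, 0, 0, 0, -0.3],
  [-5, -32, 15, 0, 0, 0, -0.3],
  [-5, -32, 15, 0, 0, 0, -0.3],
  [-5, -32, 15, 0, 0, 0, -0.3],
  [-5, -32, 15, 0, 0, 0, -0.3],
])

```text
t: 11.37
ee_pos: [466.5, -176.5, 200.3]
orientation: [-2.905, -1.193, 0.001]
ft_force: [0.2, -0.3, -0.4]
width: 31.1
grasp_force: 0.0
```

```bash
python3 - <<'E'
from h import *
ims=[]
for n,s0 in (("top",(538.5,164)),("side",(541,162))):
    d=shot(n); c=cupside(d); print(n,c,np.array(s0)-c[0][0]); ims.append(overlay(d,s0,c[0][0],None,60,6))
    if n=="top": print(measure(d)[0])
cv2.imwrite("pics/ov6.png",np.hstack(ims)); print(ctrl.get_obs()["qvel"].round(3))
E
```

```text
top ((array([537.30458838, 162.30543211]), np.float64(24.484375)), np.float32(287.0)) [1.19541162 1.69456789]
(array([537.99299851, 164.52396804]), np.float64(78.171875))
side ((array([538.94239441, 161.48672123]), np.float64(33.453125)), np.float32(227.0)) [2.05760559 0.51327877]
[ 0.008  0.001 -0.006 -0.002  0.001 -0.003]
```

View pics/ov6.png

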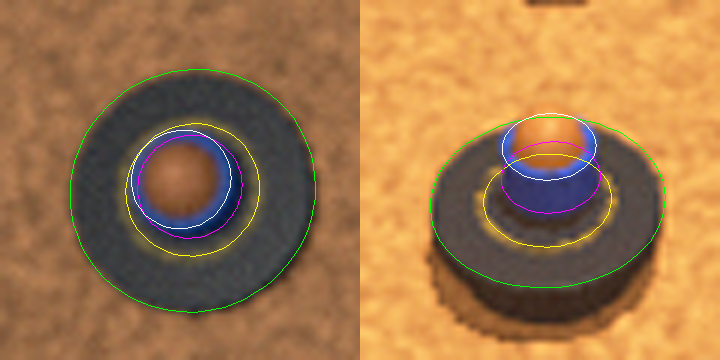

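The cup stands upright and centred within about 2 mm in both views. The stand's fit has not moved, and the robot is clear at 200 mm height.

```bash
python3 -c "
from workcell import ctrl
print(ctrl.close_job())"
```

```text
the job is handed in; nothing more can be done
None
```

I nudged the blue egg cup to within about 2 mm of its stand's centre, as measured in both camera views. It stands upright, the stand has not measurably moved, the arm is clear at 200 mm, and the job is handed in (the hand-in returned no verdict).

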